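# Shut the centrifuge and press start

### The job

The bench centrifuge is loaded but its lid stands open: with the fingertips, gently push the lid fully shut, then gently press the green start key well down and let it spring back, and withdraw. Do not touch the red and yellow keys beside it, do not press start while the lid is still open, do not raise the lid further, and leave the bottle, the beaker and the tube rack where they stand.

Things in the scene. Friction and masses are not known exactly. Their poses are not given: they have to be found in the camera images.
- centrifuge: white bench centrifuge, fixed. Origin on the bench surface; body x -145 to +130 mm, y +-125 mm; its -x side is the front, towards the robot. Front deck, 105 mm high, carries three keys in a row, centres at x -105 mm, y -60, 0 and +60 mm (colours in any order). Behind it the rotor chamber (x -55 to +115, y +-110 mm), rim 140 mm high, under the lid
- lid (a joint): opening angle of the lid in rad: 0 = fully shut, lying level on the rim; it starts open at 0.55 to 1.0. Stiff hinge: stays where left, does not fall; about 2 N at the free edge moves it; at 0 it meets a soft rubber seal (front edge gives about 5 mm under 20 N, and springs back)
- lid_hinge (a point): middle of the lid's hinge line, at the chamber's rear rim: x +115 mm, z 140 mm in the centrifuge's frame, line along its y. The lid is a flat grey plate, 170 mm from hinge to free edge, 220 mm wide, 14 mm thick, underside in the plane of the hinge line; shut, it reaches from here towards the front (-x), its top 154 mm above the bench
- lid_edge (a point): middle of the lid's front free edge, on its outer (upper) face
- start_key_top (a point): green START key, the one to press: middle of the top face, which looks up; 28 mm across; counts as pressed from 2.5 mm down
- stop_key_top (a point): red stop key, leave alone: middle of the top face; 28 mm across
- pulse_key_top (a point): yellow pulse key, leave alone: middle of the top face; 28 mm across
- start_key (a joint): travel of the green key in m: 0 = up, 0.009 = fully down (it moves straight down); spring, about 3 N to start moving, 5 N at 2.5 mm, 10 N fully down; springs back
- start_key_base: the fixed round black housing of the green key: 44 mm across, 12 mm high, origin at the centre of its underside, on the centrifuge's front deck (105 mm above the bench); the green key (28 mm across) stands 13 mm proud of it, its top 25 mm above this origin
- stop_key_base: the fixed round black housing of the red key: 44 mm across, 12 mm high, origin at the centre of its underside, on the centrifuge's front deck (105 mm above the bench); the red key (28 mm across) stands 13 mm proud of it, its top 25 mm above this origin
- pulse_key_base: the fixed round black housing of the yellow key: 44 mm across, 12 mm high, origin at the centre of its underside, on the centrifuge's front deck (105 mm above the bench); the yellow key (28 mm across) stands 13 mm proud of it, its top 25 mm above this origin
- bottle: It stands loose on the bench close beside the centrifuge; leave it alone. Clear glass bottle with pale label and red cap, 62 mm across, 120 mm tall, origin at the centre of its underside
- beaker: It stands loose on the bench close beside the centrifuge; leave it alone. Empty clear glass beaker, 68 to 72 mm across, 85 mm tall, origin at the centre of its underside
- rack: It stands loose on the bench close beside the centrifuge; leave it alone. Pink tube rack, 150 x 70 x 45 mm with capped tubes up to 63 mm height, origin at the centre of its underside

How it is judged:
By the outcome, as a careful person would: the job done as asked, in the order asked, and still so for the second after the job is handed in, with the robot touching nothing.
It also fails if it takes over 42 s, if anything falls off the work surface, if the arm or the gripper's body presses on something with over 40 N, if the wrist force passes 120 N, or if a joint passes its speed limit or range.

### The arm

A 6-joint arm with a two-finger parallel gripper is mounted at the origin on the work surface. World frame = base frame: x ahead of the robot, y to its left, z up, the work surface at z = 0. Lengths are in m, angles in rad, forces in N, time in s.
With the tool pointing down it reaches from about 0.25 to 0.775 m from the base axis. Payload 4 kg.
Tool frame: the origin (TCP) lies midway between the tips of the shut fingers; the grasp point (between the pads) lies 19 mm behind it; y points along the fingers, x is the direction in which the jaws open and shut, and the axes are right-handed (so a half turn about y gives the same grasp; the last joint's range is limited). The gripper opens to 94 mm and grips with 3 to 60 N. Pads are 16 mm wide; open, the fingers measure 119 mm over their backs; the gripper's body (75 mm by 177 mm) begins 78 mm behind the grasp point.
Start: joints at [1.198, 0.087, 1.371, -0, 1.684, -0.103], TCP at [0.147, 0.53, 0.183] pointing down, gripper open.
Joint ranges: [-3.1, 3.1], [-0.76, 2.03], [0.27, 2.55], [-1.08, 4.22], [0.17, 2.65], [-2.57, 2.57]. Speed limits (rad/s): [2.79, 2.79, 3.14, 3.14, 3.14, 3.14].

### API

Orientations are given as [roll, pitch, yaw] about the fixed x, y, z axes, in that order (R = Rz(yaw) Ry(pitch) Rx(roll)).
In Python, from bench import robot, snapshot, camera_info, ticket gives the robot as it stands.
- The arm moves only by the shell command python3 -m creep 'ROWS'. ROWS is JSON, a list of rows, each an object with "slide": the shift along the tool's x, y, z in mm, a list of three; "roll": the turn about the tool's y in degrees; "grip": the closure, from 0 (fully open) to 1 (shut). In form: [{"slide": [x, y, z], "roll": roll, "grip": grip}, ...]. A call has 1 to 20 rows; each row is the pose to reach, as a shift and turn from the pose commanded when the call began, along the tool's axes at that moment; what a row does not reach only later rows make up. A row lasts 1/12 s, in which the tool goes at most 41.7 mm and 7.16 degrees, less where a joint would pass 70% of its speed; a pose out of reach is approached as far as the arm can. A call with a gripper value outside its range is refused whole. The fingers move at their own pace and stop on an object; the grip force is fixed at half the most. Time passes only in rows, so rows that repeat a pose let the fingers close. It gives the time, the measured TCP pose, the force and the opening at its end, in the units of the state.
- robot.get_obs(): the state, without advancing time (a new reading comes with each control period).
- snapshot(name): name is "scene" or "top" or "wrist"; returns the picture (384x512x3 uint8, red, green, blue); there is no depth.
- camera_info(name): a dict with "fx", "fy", "cx", "cy" (pixels), "cam_to_world" (4x4, takes a point from camera to world coordinates). Camera axes: x right, y down, z forward; pixel columns grow to the right and rows downward; lengths in m; the calibration is good to about 2 mm. A picture is of the moment at which its call begins: read the wrist's pose just before it. camera_info takes no time and is no camera call; for the wrist camera it gives the pose at the moment of the call.
- ticket.close_job(): hands the job in, once; it reports no verdict.
The state is a dict: "time": time; "joint_positions": joint angles; "qvel": joint speeds; "joint_torque": joint torques, N m; "tool_pos": TCP position; "ee_rot": TCP orientation; "wrist_force": force on the tool from outside, world axes, zero at the start; "wrist_torque": the same for the moment, N m; "width": finger opening in m.
Only numpy, scipy, OpenCV 4.12 (cv2) and the standard library are available. Lean on these libraries where they do the work, as an engineer would, in place of code of your own. Each camera call takes 0.05 s, during which the arm holds its last target.

## Working session

There is one attempt and no reset: what is moved stays moved. The work goes in short steps, Python scripts to look and compute and a shell command to move; the robot and the scene stay as the last step left them, time stands still between calls to the robot, and variables do not carry over. Pictures are saved under pics/ and viewed, and the job is handed in when it is done.

```bash
mkdir -p pics; ls; python3 - <<'E'
from bench import robot, snapshot, camera_info
import cv2, numpy as np
np.set_printoptions(precision=4,suppress=True)
o=robot.get_obs(); print(o)
for n in ["scene","top"]:
    im=snapshot(n); cv2.imwrite(f"pics/{n}0.png",im[:,:,::-1])
    c=camera_info(n); print(n,c["fx"],c["fy"],c["cx"],c["cy"]); print(np.array(c["cam_to_world"]))
E
```

```text
pics
{'time': 0.0, 'joint_positions': array([ 1.1979,  0.0879,  1.3722, -0.    ,  1.6836, -0.1031]), 'qvel': array([ 0.0007,  0.0018, -0.0019,  0.0014, -0.0001, -0.0003]), 'joint_torque': array([  0.0002, -34.0183, -30.2432,   0.0718,   0.0329,  -0.0002]), 'tool_pos': array([0.1464, 0.5295, 0.1818]), 'ee_rot': array([-1.5706,  0.0022,  1.301 ]), 'wrist_force': array([-1.077 , -0.1966,  0.2499]), 'wrist_torque': array([-0.006 ,  0.0056,  0.0548]), 'width': 0.0940525122649087}
scene 429.8180743543529 429.8180743543529 251.37774236952262 190.48840379659603
[[ 0.8808  0.3884 -0.2709  0.8724]
 [ 0.4735 -0.7132  0.5169 -0.4457]
 [ 0.0075 -0.5836 -0.812   0.9396]
 [ 0.      0.      0.      1.    ]]
top 432.4401364535972 432.4401364535972 248.0836066541378 201.17434838050548
[[-0.0145 -0.98    0.1987  0.4275]
 [-0.9999  0.0161  0.0063  0.0468]
 [-0.0094 -0.1985 -0.98    1.024 ]
 [ 0.      0.      0.      1.    ]]
```

View pics/scene0.png

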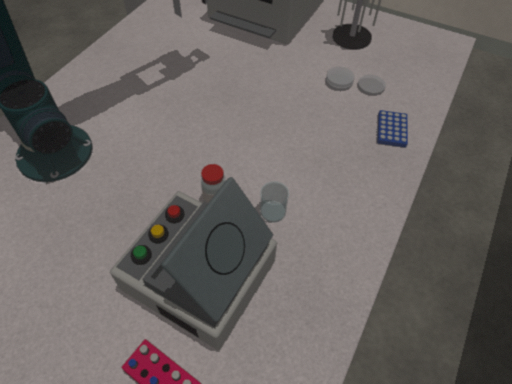

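View pics/top0.png

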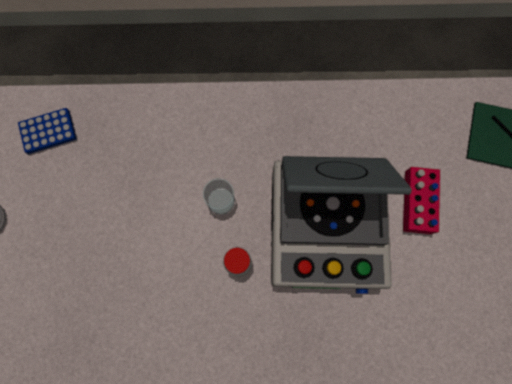

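The scene view shows keys at about red (175,213), yellow (158,232) and green (141,254), with the lid open behind them. In the top view red is at (304,267), yellow (333,268) and green (363,268), with the rack at right (424,200), the bottle at (237,261) and the beaker at (220,199). Next I'll measure the keys and the lid edge.

```bash
cat > h.py <<'E'
import numpy as np, cv2
from bench import robot, snapshot, camera_info
np.set_printoptions(precision=4,suppress=True)
def ray(n,u,v,c=None):
    c=c or camera_info(n); T=np.array(c["cam_to_world"])
    d=T[:3,:3]@np.array([(u-c["cx"])/c["fx"],(v-c["cy"])/c["fy"],1]); return T[:3,3],d
def atz(n,u,v,z):
    p,d=ray(n,u,v); return p+d*(z-p[2])/d[2]
def proj(n,P):
    c=camera_info(n); T=np.array(c["cam_to_world"]); q=T[:3,:3].T@(np.array(P)-T[:3,3])
    return np.array([c["fx"]*q[0]/q[2]+c["cx"],c["fy"]*q[1]/q[2]+c["cy"]])
E
python3 - <<'E'
from h import *
for n in ["scene","top"]:
    im=cv2.imread(f"pics/{n}0.png"); hsv=cv2.cvtColor(im,cv2.COLOR_BGR2HSV)
    for name,lo,hi in [("red",(0,180,60),(6,255,255)),("yel",(15,150,80),(35,255,255)),("grn",(50,120,40),(85,255,255))]:
        m=cv2.inRange(hsv,lo,hi); k,l,s,c=cv2.connectedComponentsWithStats(m)
        for i in range(1,k):
            if s[i,4]>40: print(n,name,c[i],s[i],atz(n,*c[i],.130))
    big=cv2.resize(im[110:320,100:300] if n=="scene" else im[140:305,200:450],None,fx=3.2 if n=="top" else 2.8,fy=3.2 if n=="top" else 2.8,interpolation=cv2.INTER_CUBIC)
    big=cv2.convertScaleAbs(big,alpha=1.5); cv2.imwrite(f"pics/{n}0z.png",big); print(big.shape)
E
```

```text
scene red [211.8856 172.7797] [202 165  20  16 236] [0.4947 0.0704 0.13  ]
scene red [173.3086 210.2469] [168 206  12  10  81] [ 0.4744 -0.0621  0.13  ]
scene yel [157.0625 230.3828] [151 225  13  12 128] [ 0.4729 -0.1222  0.13  ]
scene grn [139.5    251.3525] [133 246  13  12 122] [ 0.4704 -0.1814  0.13  ]
(588, 560, 3)
top red [236.587  260.3219] [225 248  25  25 494] [0.4853 0.0779 0.13  ]
top red [304.4658 266.4315] [298 260  14  14 146] [ 0.4708 -0.0608  0.13  ]
top yel [333.932  267.1905] [327 261  14  14 147] [ 0.4683 -0.1208  0.13  ]
top grn [490.7571 135.6343] [ 469  103   43   64 1947] [ 0.7449 -0.4748  0.13  ]
top grn [363.3311 267.7351] [357 261  14  14 151] [ 0.4663 -0.1807  0.13  ]
(528, 800, 3)
```

View pics/scene0z.png

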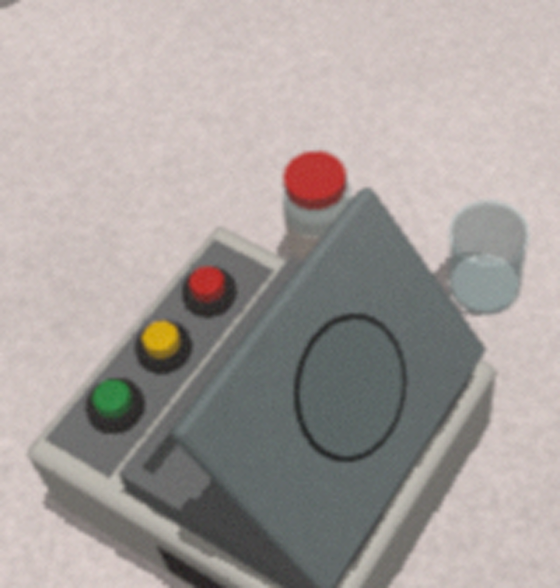

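View pics/top0z.png

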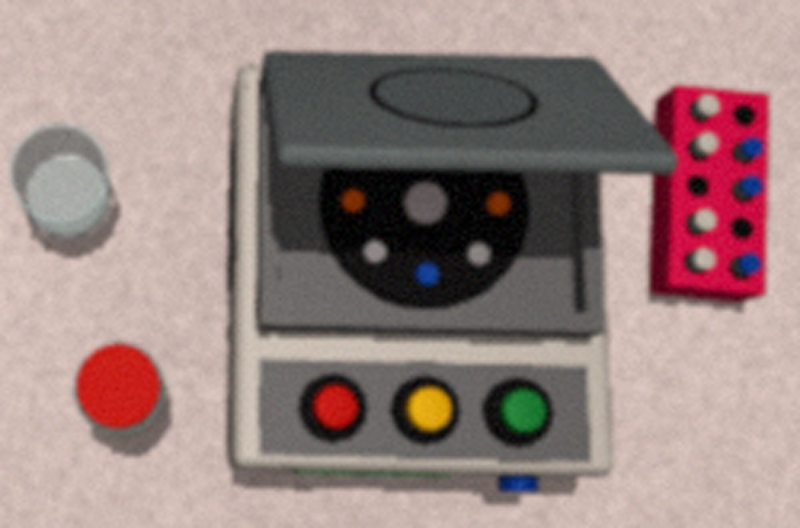

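```bash
cat >> h.py <<'E'
def pt(q,x,y,z):
    c,s=np.cos(q[2]),np.sin(q[2]); return np.array([q[0]+c*x-s*y,q[1]+s*x+c*y,z])
def edge(a,y,t=.014): return (.115-.170*np.cos(a)+t*np.sin(a), y, .14+.170*np.sin(a)+t*np.cos(a))
E
python3 - <<'E'
from h import *
from scipy.optimize import least_squares
obs=[("scene",231.4,178.6,"L"),("scene",164.6,264.6,"R"),("top",287,187,"L"),("top",409,189,"R"),
("top",304.5,266.4,.06),("top",333.9,267.2,0),("top",363.3,267.7,-.06),("scene",173.3,210.2,.06),("scene",157.1,230.4,0),("scene",139.5,251.35,-.06)]
def res(p):
    r=[]
    for n,u,v,k in obs:
        P=pt(p,-.105,k,.13) if not isinstance(k,str) else pt(p,*edge(p[3],.11 if k=="L" else -.11))
        r.append(proj(n,P)-[u,v])
    return np.array(r)
s=least_squares(lambda p:res(p).ravel(),[.5755,-.1253,-.036,.8]); print(s.x); print(res(s.x))
p=s.x
print("edge",pt(p,*edge(p[3],0)),"L/R",pt(p,*edge(p[3],.11)),pt(p,*edge(p[3],-.11)),"green",pt(p,-.105,-.06,.13),"hinge",pt(p,.115,0,.14),"shutedge",pt(p,-.055,0,.154))
for n in ["scene","top"]:
    im=cv2.imread(f"pics/{n}0.png")
    for P in [pt(p,x,y,.14) for x in(-.055,.115) for y in(-.11,.11)]+[pt(p,*edge(p[3],y,t)) for y in(-.11,.11) for t in (0,.014)]+[pt(p,.115,y,.154) for y in(-.11,.11)]+[pt(p,-.145,y,.105) for y in(-.125,.125)]:
        print(n,proj(n,P))
        cv2.circle(im,tuple(int(x) for x in np.round(proj(n,P)*16)),24,(0,255,255),-1,shift=4)
    im=im[110:320,100:300] if n=="scene" else im[140:305,200:450]
    cv2.imwrite(f"pics/{n}0m.png",cv2.resize(im,None,fx=2.8,fy=2.8))
E
```

```text
[ 0.5759 -0.1239 -0.028   0.9211]
[[-0.0791 -3.5015]
 [-2.1217  0.7344]
 [-1.5118 -0.2268]
 [ 2.2491 -0.8536]
 [ 0.0172 -0.91  ]
 [ 0.0172 -1.3258]
 [ 0.0646 -1.4411]
 [-0.3363 -0.626 ]
 [-0.4478 -0.8196]
 [-0.2623 -0.4105]]
edge [ 0.5992 -0.1245  0.2838] L/R [ 0.6023 -0.0146  0.2838] [ 0.5962 -0.2345  0.2838] green [ 0.4693 -0.1809  0.13  ] hinge [ 0.6909 -0.1271  0.14  ] shutedge [ 0.521  -0.1223  0.154 ]
scene [142.28   279.2707]
scene [203.5624 200.3955]
scene [214.2236 321.5528]
scene [269.9726 233.3642]
scene [157.9527 264.5305]
scene [162.4783 265.3344]
scene [226.5741 175.4841]
scene [231.3209 175.0985]
scene [213.7498 319.0127]
scene [270.2555 230.0331]
scene [107.0303 271.9446]
scene [176.8517 188.5945]
top [388.205  241.5894]
top [280.3316 240.2535]
top [384.1264 161.4757]
top [280.224 160.416]
top [409.9074 195.3928]
top [411.2491 188.1464]
top [285.1509 194.0059]
top [285.4882 186.7732]
top [386.1317 159.5405]
top [280.6485 158.4704]
top [392.4598 286.7168]
top [272.1221 285.0784]
```

```bash
python3 -c "
import cv2,numpy as np
a=cv2.imread('pics/scene0m.png');b=cv2.imread('pics/top0m.png')
a=cv2.resize(a,(330,346));b=cv2.resize(b,(470,310))
o=np.zeros((350,800,3),np.uint8);o[:346,:330]=a;o[:310,330:]=b;cv2.imwrite('pics/m0.png',o)"
```

```text
(no output)
```

View pics/m0.png

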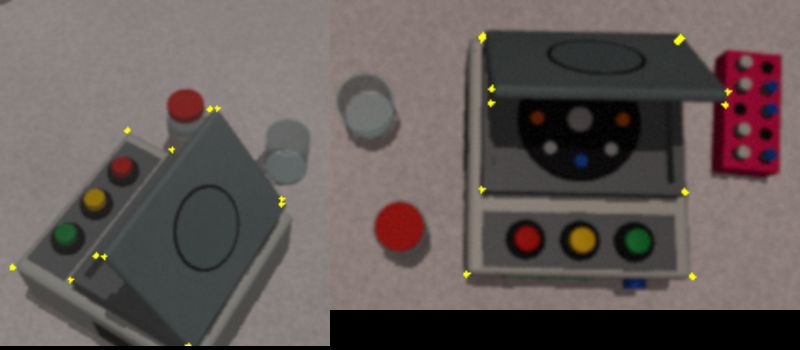

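The key spacing comes out at 60 mm as it should. The lid is at about 0.9 rad, with its edge near (0.599, -0.124, 0.284) and the green key near (0.469, -0.181, 0.130). First I raise the tool, shut the fingers and square the yaw.

```bash
python3 -m creep '[{"slide":[0,-40,0],"roll":0,"grip":1},{"slide":[0,-80,0],"roll":-5,"grip":1},{"slide":[0,-120,0],"roll":-10,"grip":1},{"slide":[0,-155,0],"roll":-14,"grip":1},{"slide":[0,-170,0],"roll":-14,"grip":1},{"slide":[0,-170,0],"roll":-14,"grip":1},{"slide":[0,-170,0],"roll":-14,"grip":1}]'
```

```text
time: 0.68
tool_pos: [0.1467, 0.5304, 0.353]
ee_rot: [-1.571, -0.001, 1.545]
wrist_force: [-0.0, -0.2, -0.7]
width: 0.0507
```

```bash
python3 -m creep '[{"slide":[-16,0,-13],"roll":0,"grip":1},{"slide":[-46,0,-38],"roll":0,"grip":1},{"slide":[-78,0,-64],"roll":0,"grip":1},{"slide":[-110,0,-90],"roll":0,"grip":1},{"slide":[-142,0,-117],"roll":0,"grip":1},{"slide":[-174,0,-143],"roll":0,"grip":1},{"slide":[-206,0,-170],"roll":0,"grip":1},{"slide":[-238,0,-196],"roll":0,"grip":1},{"slide":[-270,0,-223],"roll":0,"grip":1},{"slide":[-302,0,-249],"roll":0,"grip":1},{"slide":[-334,0,-276],"roll":0,"grip":1},{"slide":[-366,0,-302],"roll":0,"grip":1},{"slide":[-398,0,-329],"roll":0,"grip":1},{"slide":[-430,0,-355],"roll":0,"grip":1},{"slide":[-462,0,-382],"roll":0,"grip":1},{"slide":[-494,0,-408],"roll":0,"grip":1},{"slide":[-526,0,-435],"roll":0,"grip":1},{"slide":[-556,0,-461],"roll":0,"grip":1},{"slide":[-580,0,-482],"roll":0,"grip":1},{"slide":[-590,0,-490],"roll":0,"grip":1}]'
python3 - <<'E'
from h import *
print(robot.get_obs())
for n in ["scene","wrist"]:
    cv2.imwrite(f"pics/{n}1.png",snapshot(n)[:,:,::-1])
E
```

```text
time: 2.35
tool_pos: [0.6227, -0.0761, 0.3464]
ee_rot: [-1.562, -0.001, 1.541]
wrist_force: [0.2, 0.4, 0.0]
width: 0.0003
{'time': 2.35, 'joint_positions': array([-0.2114,  0.3119,  0.7827, -0.001 ,  2.056 , -1.7528]), 'qvel': array([-0.1275,  0.2351, -0.3147,  0.0256,  0.096 , -0.1384]), 'joint_torque': array([ -0.2101, -45.2181, -30.4809,  -0.131 ,  -0.0442,  -0.0056]), 'tool_pos': array([ 0.6227, -0.0761,  0.3464]), 'ee_rot': array([-1.5617, -0.0007,  1.541 ]), 'wrist_force': array([0.2136, 0.4301, 0.0369]), 'wrist_torque': array([-0.0142, -0.0138, -0.0395]), 'width': 0.0003461807864786735}
```

View pics/scene1.png

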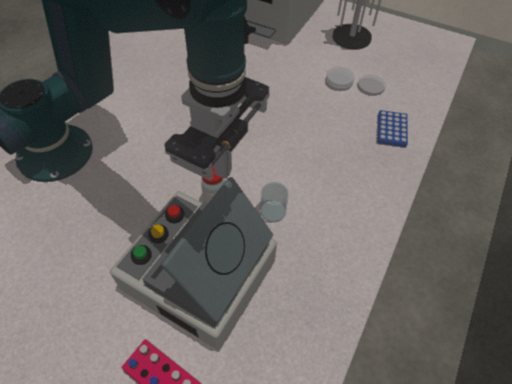

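View pics/wrist1.png

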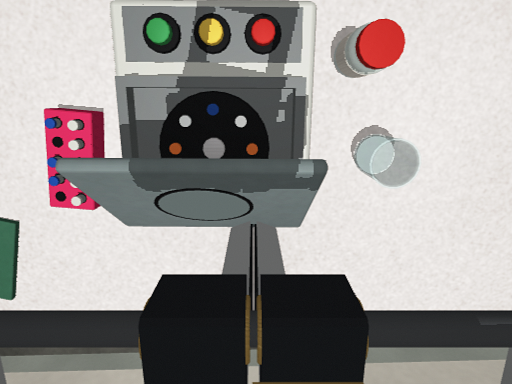

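```bash
python3 - <<'E'
from h import *
c=camera_info("wrist"); print(np.array(c["cam_to_world"]))
im=snapshot("wrist")[:,:,::-1].copy(); cv2.imwrite("pics/wrist2.png",im)
print(robot.get_obs()["tool_pos"])
hsv=cv2.cvtColor(im,cv2.COLOR_BGR2HSV)
for name,lo,hi in [("red",(0,180,60),(6,255,255)),("yel",(15,150,80),(35,255,255)),("grn",(50,120,40),(85,255,255))]:
    m=cv2.inRange(hsv,lo,hi); k,l,s,cc=cv2.connectedComponentsWithStats(m)
    for i in range(1,k):
        if s[i,4]>40: print(name,cc[i],s[i],atz("wrist",*cc[i],.130))
p=[ 0.5759,-0.1239,-0.028]
for a in (.85,.92):
  for y in (.11,-.11): print(a,y,proj("wrist",pt(p,*edge(a,y))),proj("wrist",pt(p,*edge(a,y,0))))
for y in (.11,-.11): print("hinge top",proj("wrist",pt(p,.115,y,.14)))
cv2.imwrite("pics/wrist2z.png",cv2.resize(im[130:245,40:340],None,fx=2.6,fy=2.6,interpolation=cv2.INTER_CUBIC))
E
```

```text
[[ 0.03    0.9673  0.252   0.5473]
 [ 0.9995 -0.0295 -0.0058 -0.0728]
 [ 0.0018  0.2521 -0.9677  0.5492]
 [ 0.      0.      0.      1.    ]]
[ 0.6211 -0.0728  0.3487]
red [260.7965  32.8953] [249  20  25  27 516] [ 0.4707 -0.0596  0.13  ]
red [377.6092  44.9973] [ 354   21   48   49 1832] [0.4873 0.075  0.13  ]
yel [209.0562  32.3839] [197  19  25  28 534] [ 0.4685 -0.1187  0.13  ]
grn [157.1131  32.0088] [144  19  27  27 566] [ 0.4665 -0.178   0.13  ]
0.85 0.11 [323.9427 157.8043] [322.348  143.5077]
0.85 -0.11 [ 53.7192 157.8979] [ 58.1262 143.5775]
0.92 0.11 [325.0169 171.298 ] [323.6023 155.8827]
0.92 -0.11 [ 50.7585 171.4143] [ 54.6623 155.9729]
hinge top [297.9119 219.247 ]
hinge top [126.2111 219.3671]
```

View pics/wrist2z.png

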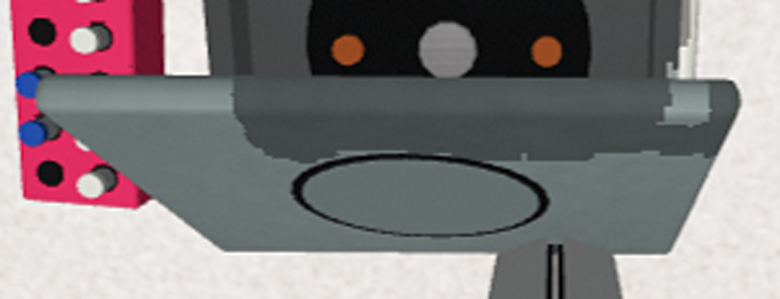

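```bash
python3 -m creep '[{"slide":[-25,0,-15],"roll":0,"grip":1},{"slide":[-51,0,-31],"roll":0,"grip":1},{"slide":[-51,20,-31],"roll":0,"grip":1},{"slide":[-51,45,-31],"roll":0,"grip":1},{"slide":[-51,65,-31],"roll":0,"grip":1},{"slide":[-51,70,-31],"roll":0,"grip":1},{"slide":[-51,70,-31],"roll":0,"grip":1}]'
python3 - <<'E'
from h import *
o=robot.get_obs();print(o["tool_pos"],o["wrist_force"],o["ee_rot"])
p=[ 0.5759,-0.1239,-0.028]
for a in np.arange(.93,-.05,-.07):
    x,y,z=edge(a,0); x+=.02*np.cos(a); z-=.02*np.sin(a)
    P=pt(p,x+.008,0,z); print(round(a,2),P, (P-o["tool_pos"])*1000)
cv2.imwrite("pics/scene3.png",snapshot("scene")[100:320,100:320,::-1].repeat(2,0).repeat(2,1))
E
```

```text
time: 3.08
tool_pos: [0.6495, -0.1221, 0.2804]
ee_rot: [-1.565, -0.002, 1.547]
wrist_force: [0.4, -0.5, -0.4]
width: 0.0004
[ 0.6495 -0.1221  0.2804] [ 0.379  -0.5093 -0.4483] [-1.5654 -0.0017  1.547 ]
0.93 [ 0.6204 -0.1251  0.2686] [-29.0747  -3.0435 -11.7766]
0.86 [ 0.6116 -0.1249  0.2628] [-37.8747  -2.797  -17.5788]
0.79 [ 0.6033 -0.1247  0.2564] [-46.2474  -2.5625 -23.9825]
0.72 [ 0.5954 -0.1244  0.2494] [-54.152   -2.3412 -30.9563]
0.65 [ 0.588  -0.1242  0.2419] [-61.5495  -2.134  -38.4662]
0.58 [ 0.5811 -0.124   0.2339] [-68.404   -1.942  -46.4752]
0.51 [ 0.5748 -0.1239  0.2254] [-74.6816  -1.7662 -54.9443]
0.44 [ 0.5692 -0.1237  0.2166] [-80.3518  -1.6074 -63.8318]
0.37 [ 0.5641 -0.1236  0.2073] [-85.3867  -1.4664 -73.0944]
0.3 [ 0.5597 -0.1234  0.1977] [-89.7617  -1.3438 -82.6865]
0.23 [ 0.556  -0.1233  0.1878] [-93.4554  -1.2404 -92.5613]
0.16 [ 0.5531 -0.1233  0.1777] [ -96.4495   -1.1565 -102.6704]
0.09 [ 0.5508 -0.1232  0.1674] [ -98.7296   -1.0927 -112.9642]
0.02 [ 0.5492 -0.1232  0.157 ] [-100.2844   -1.0491 -123.3923]
```

View pics/scene3.png

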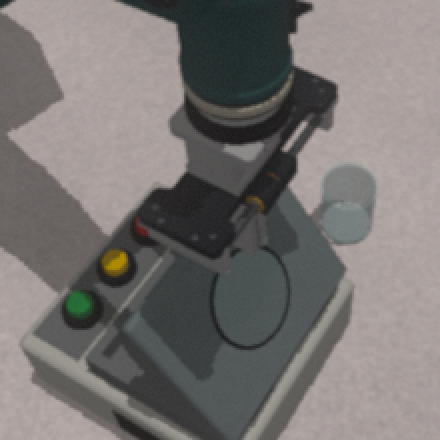

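The view shows the shut fingers behind the outer lid face, near its middle. Now I start the push gently.

```bash
python3 -m creep '[{"slide":[0,4,10],"roll":0,"grip":1},{"slide":[0,8,18],"roll":0,"grip":1},{"slide":[0,10,24],"roll":0,"grip":1},{"slide":[0,12,28],"roll":0,"grip":1},{"slide":[0,14,32],"roll":0,"grip":1},{"slide":[0,17,37],"roll":0,"grip":1},{"slide":[0,20,42],"roll":0,"grip":1},{"slide":[0,23,46],"roll":0,"grip":1},{"slide":[0,26,50],"roll":0,"grip":1},{"slide":[0,30,54],"roll":0,"grip":1},{"slide":[0,30,54],"roll":0,"grip":1}]'
python3 - <<'E'
from h import *
o=robot.get_obs();print(o["tool_pos"],o["wrist_force"],o["ee_rot"])
cv2.imwrite("pics/scene4.png",snapshot("scene")[100:320,100:320,::-1].repeat(2,0).repeat(2,1))
E
```

```text
time: 4.05
tool_pos: [0.5963, -0.1225, 0.2523]
ee_rot: [-1.57, -0.0, 1.545]
wrist_force: [0.1, -0.6, 0.3]
width: 0.0008
[ 0.5963 -0.1225  0.2523] [ 0.1365 -0.6222  0.2827] [-1.5697 -0.0002  1.5451]
```

View pics/scene4.png

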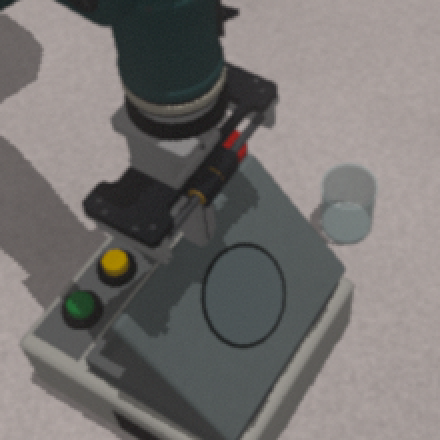

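```bash
python3 - <<'E'
from h import *
im=snapshot("scene")[:,:,::-1].copy()
p=[ 0.5759,-0.1239,-0.028]
for a,c in((.9,(0,0,255)),(.8,(0,255,255)),(.7,(0,255,0)),(.6,(255,0,0))):
    cv2.circle(im,tuple(int(x) for x in np.round(proj("scene",pt(p,*edge(a,-.11)))*16)),16,c,-1,shift=4)
cv2.imwrite("pics/s5.png",cv2.resize(im[200:330,110:260],None,fx=4,fy=4,interpolation=cv2.INTER_CUBIC))
im=snapshot("wrist")[:,:,::-1];cv2.imwrite("pics/w5.png",im)
E
```

```text
(no output)
```

View pics/s5.png

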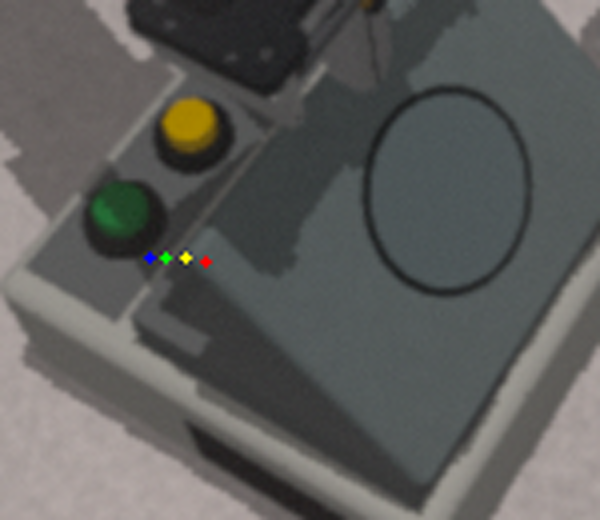

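View pics/w5.png

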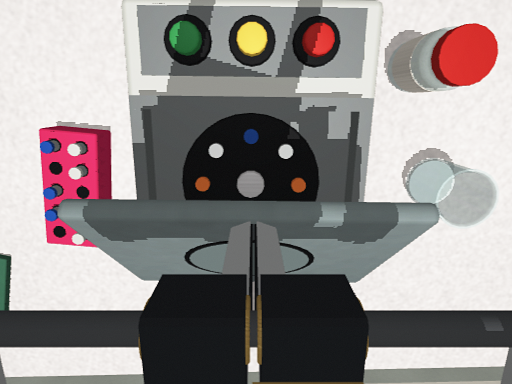

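```bash
python3 - <<'E'
from h import *
p=[ 0.5759,-0.1239,-0.028]
for a in (.95,.9,.85,.8,.75,.7): print(a,[proj("wrist",pt(p,*edge(a,y,t))).round(1) for y in(.11,-.11) for t in (0,.014)])
print(proj("wrist",robot.get_obs()["tool_pos"]))
im=cv2.imread("pics/w5.png")
cv2.imwrite("pics/w5z.png",cv2.resize(im[185:300,40:450],None,fx=1.95,fy=1.95,interpolation=cv2.INTER_CUBIC))
E
```

```text
0.95 [array([448. , 232.2]), array([453.1, 257.6]), array([ 52.1, 231.8]), array([ 46.7, 257.1])]
0.9 [array([444.8, 217.6]), array([450.5, 241.8]), array([ 55.4, 217.1]), array([ 49.5, 241.3])]
0.85 [array([441.3, 203.7]), array([447.4, 226.7]), array([ 59. , 203.2]), array([ 52.7, 226.2])]
0.8 [array([437.6, 190.6]), array([444.1, 212.2]), array([ 62.9, 190.1]), array([ 56.1, 211.7])]
0.75 [array([433.6, 178.4]), array([440.5, 198.5]), array([ 66.9, 177.9]), array([ 59.9, 198. ])]
0.7 [array([429.6, 167.1]), array([436.6, 185.7]), array([ 71.1, 166.6]), array([ 63.9, 185.2])]
[253.4677 223.7869]
```

View pics/w5z.png

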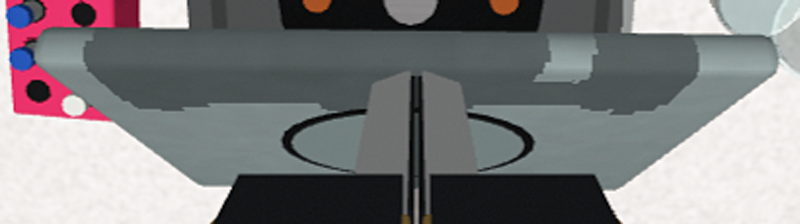

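```bash
python3 -m creep '[{"slide":[0,4,5],"roll":0,"grip":1},{"slide":[0,8,9],"roll":0,"grip":1},{"slide":[0,12,13],"roll":0,"grip":1},{"slide":[0,17,18],"roll":0,"grip":1},{"slide":[0,22,22],"roll":0,"grip":1},{"slide":[0,27,26],"roll":0,"grip":1},{"slide":[0,32,29],"roll":0,"grip":1},{"slide":[0,38,33],"roll":0,"grip":1},{"slide":[0,44,36],"roll":0,"grip":1},{"slide":[0,50,39],"roll":0,"grip":1}]'
python3 - <<'E'
from h import *
o=robot.get_obs();print(o["tool_pos"],o["wrist_force"],o["ee_rot"])
p=[ 0.574,-0.1225,-0.028]
for a in (.7,.6,.5,.4,.3): print(a,[proj("wrist",pt(p,*edge(a,y,t))).round(1) for y in(.11,-.11) for t in (0,.014)])
im=snapshot("wrist")[:,:,::-1];cv2.imwrite("pics/w6.png",im)
E
```

```text
time: 5.03
tool_pos: [0.5577, -0.1216, 0.2022]
ee_rot: [-1.57, -0.0, 1.545]
wrist_force: [0.4, 0.3, 1.4]
width: 0.0005
[ 0.5577 -0.1216  0.2022] [0.4208 0.2662 1.4237] [-1.5704 -0.0001  1.5453]
0.7 [array([472.9, 260.3]), array([483.7, 287.9]), array([ 32.2, 259.7]), array([ 21.3, 287.3])]
0.6 [array([460.2, 230.9]), array([471.2, 254.2]), array([ 45. , 230.3]), array([ 33.9, 253.6])]
0.5 [array([447.6, 206.5]), array([458.4, 225.5]), array([ 57.7, 206. ]), array([ 46.8, 225. ])]
0.4 [array([435.4, 187. ]), array([445.8, 202. ]), array([ 70.1, 186.5]), array([ 59.6, 201.4])]
0.3 [array([423.7, 172. ]), array([433.5, 183.3]), array([ 81.7, 171.5]), array([ 71.9, 182.8])]
```

View pics/w6.png

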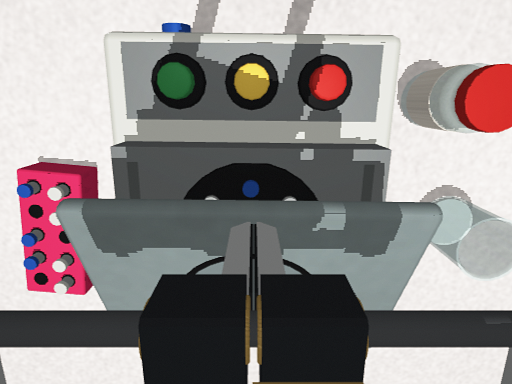

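```bash
python3 -m creep '[{"slide":[0,5,2],"roll":0,"grip":1},{"slide":[0,11,4],"roll":0,"grip":1},{"slide":[0,17,6],"roll":0,"grip":1},{"slide":[0,23,7],"roll":0,"grip":1},{"slide":[0,29,8],"roll":0,"grip":1},{"slide":[0,34,9],"roll":0,"grip":1},{"slide":[0,38,10],"roll":0,"grip":1},{"slide":[0,41,10],"roll":0,"grip":1},{"slide":[0,41,10],"roll":0,"grip":1}]'
python3 - <<'E'
from h import *
o=robot.get_obs();print(o["tool_pos"],o["wrist_force"],o["ee_rot"])
p=[ 0.574,-0.1225,-0.028]
for a in (.2,.15,.1,.05,0): print(a,[proj("wrist",pt(p,*edge(a,y,t))).round(1) for y in(.11,-.11) for t in (0,.014)])
im=snapshot("wrist")[:,:,::-1];cv2.imwrite("pics/w7.png",im)
im=snapshot("scene")[:,:,::-1]
cv2.imwrite("pics/s7.png",cv2.resize(im[150:340,100:300],None,fx=3,fy=3,interpolation=cv2.INTER_CUBIC))
E
```

```text
time: 5.83
tool_pos: [0.5478, -0.1212, 0.1609]
ee_rot: [-1.57, -0.001, 1.545]
wrist_force: [-0.4, 0.1, 0.4]
width: 0.0004
[ 0.5478 -0.1212  0.1609] [-0.3801  0.0502  0.4387] [-1.5695 -0.0005  1.5453]
0.2 [array([443.2, 190.6]), array([456.2, 202.2]), array([ 61.8, 190. ]), array([ 48.7, 201.6])]
0.15 [array([436. , 184.6]), array([448.3, 194.2]), array([ 69., 184.]), array([ 56.6, 193.6])]
0.1 [array([429.1, 179.6]), array([440.8, 187.4]), array([ 75.9, 179.1]), array([ 64.2, 186.9])]
0.05 [array([422.7, 175.7]), array([433.7, 181.8]), array([ 82.4, 175.2]), array([ 71.3, 181.3])]
0 [array([416.6, 172.6]), array([427. , 177.2]), array([ 88.5, 172.1]), array([ 78.1, 176.7])]
```

View pics/w7.png

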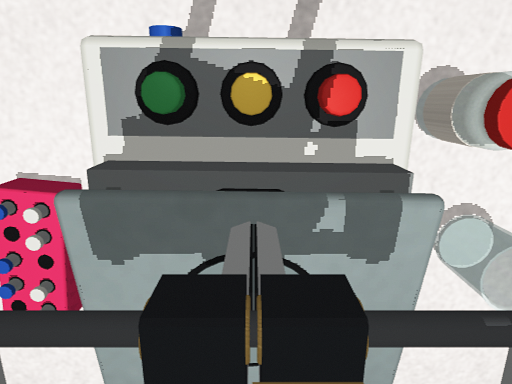

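View pics/s7.png

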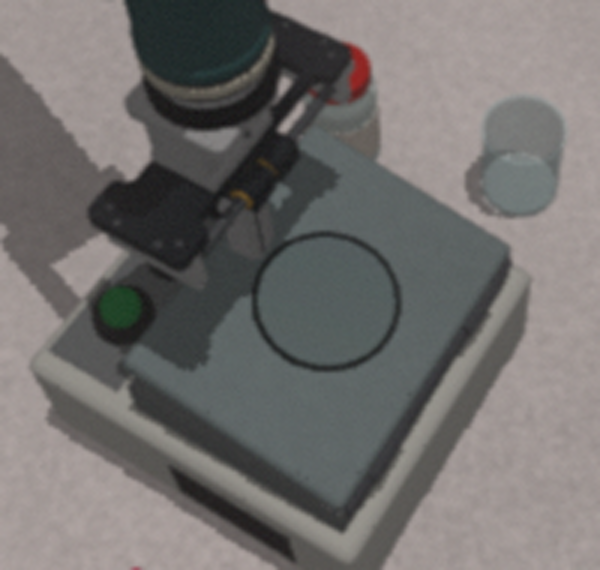

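```bash
python3 - <<'E'
from h import *
p=[ 0.574,-0.1225,-0.028]
c=camera_info("wrist"); print(c["fx"],np.array(c["cam_to_world"])[:3,3])
print("deck front corners",[proj("wrist",pt(p,-.145,y,.105)).round(1) for y in(.125,-.125)])
print("keys",[proj("wrist",pt(p,-.105,y,.13)).round(1) for y in(.06,0,-.06)])
print("rim front",[proj("wrist",pt(p,-.055,y,.14)).round(1) for y in(.11,-.11)])
o=robot.get_obs();t=o["tool_pos"];print("tcp",proj("wrist",t),"tcp+15mm",proj("wrist",t+[0,0,.015]),o["wrist_force"])
for a in (.25,.2,.15,.1,.05,0): print(a,[proj("scene",pt(p,*edge(a,-.11,.014))).round(1)*1 for _ in (1,)], (3*(proj("scene",pt(p,*edge(a,-.11)))-[100,150])).round(0))
im=snapshot("top")[:,:,::-1]; cv2.imwrite("pics/t7.png",cv2.resize(im[130:305,200:450],None,fx=3.2,fy=3.2,interpolation=cv2.INTER_CUBIC))
E
```

```text
338.8319523230204 [ 0.4719 -0.1196  0.3632]
deck front corners [array([430.8,  35.9]), array([74.9, 35.2])]
keys [array([343.4,  94.4]), array([252.9,  94.3]), array([162.2,  94.1])]
rim front [array([416.3, 171.6]), array([ 89. , 171.1])]
tcp [253.4978 223.8143] tcp+15mm [253.5409 232.8715] [-0.4756  0.5609 -0.6449]
0.25 [array([139.7, 268.1])] [119. 354.]
0.2 [array([139.5, 269.3])] [119. 358.]
0.15 [array([139.5, 270.7])] [118. 362.]
0.1 [array([139.6, 272.1])] [119. 366.]
0.05 [array([140. , 273.7])] [120. 371.]
0 [array([140.5, 275.3])] [121. 376.]
```

View pics/t7.png

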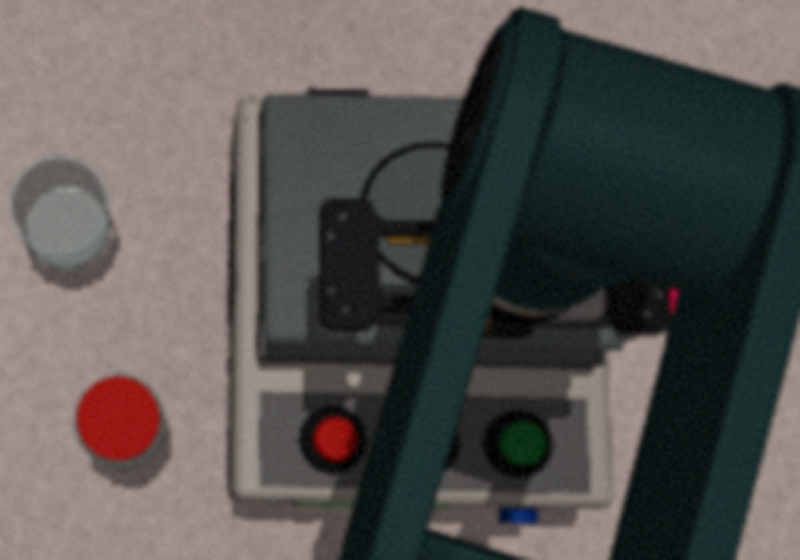

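The wrist view shows the lid still about 0.2 rad open (lower edge at row 193, corners at columns 62 and 440), yet the TCP reads 0.161. So contact happens about 20 mm above the reported TCP. I'll keep pushing down in small steps, watching the force.

```bash
python3 -m creep '[{"slide":[0,3,0],"roll":0,"grip":1},{"slide":[0,6,0],"roll":0,"grip":1},{"slide":[0,9,1],"roll":0,"grip":1},{"slide":[0,12,1],"roll":0,"grip":1}]'
python3 - <<'E'
from h import *
o=robot.get_obs();print(o["tool_pos"],o["wrist_force"],o["ee_rot"])
p=[ 0.574,-0.1225,-0.028]
for a in (.2,.15,.1,.05,0): print(a,[proj("wrist",pt(p,*edge(a,y,t))).round(1) for y in(.11,-.11) for t in (0,.014)])
im=snapshot("wrist")[:,:,::-1];cv2.imwrite("pics/w8.png",im)
E
```

```text
time: 6.32
tool_pos: [0.5471, -0.1213, 0.1498]
ee_rot: [-1.571, 0.0, 1.545]
wrist_force: [-1.3, 0.6, 0.8]
width: 0.0006
[ 0.5471 -0.1213  0.1498] [-1.288   0.6138  0.7904] [-1.5709  0.0001  1.5453]
0.2 [array([454.4, 197.2]), array([469. , 210.1]), array([ 51.2, 196.6]), array([ 36.5, 209.4])]
0.15 [array([446.3, 190.6]), array([460.1, 201.2]), array([ 59.3, 190. ]), array([ 45.4, 200.6])]
0.1 [array([438.8, 185.1]), array([451.7, 193.8]), array([ 66.9, 184.6]), array([ 53.9, 193.2])]
0.05 [array([431.6, 180.8]), array([443.8, 187.6]), array([ 74. , 180.2]), array([ 61.8, 187. ])]
0 [array([424.9, 177.3]), array([436.3, 182.6]), array([ 80.8, 176.8]), array([ 69.3, 182. ])]
```

View pics/w8.png

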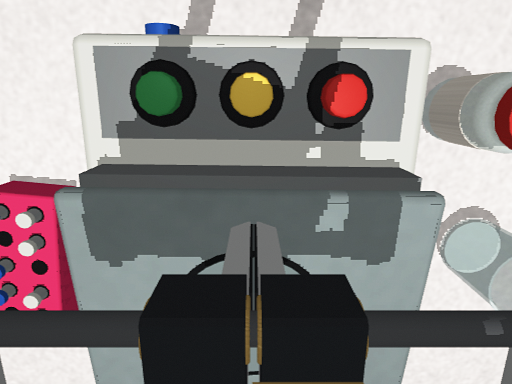

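```bash
python3 -m creep '[{"slide":[0,3,0],"roll":0,"grip":1},{"slide":[0,6,0],"roll":0,"grip":1},{"slide":[0,9,0],"roll":0,"grip":1},{"slide":[0,12,0],"roll":0,"grip":1},{"slide":[0,14,0],"roll":0,"grip":1},{"slide":[0,15,0],"roll":0,"grip":1},{"slide":[0,15,0],"roll":0,"grip":1}]'
python3 - <<'E'
from h import *
o=robot.get_obs();print(o["tool_pos"],o["wrist_force"],o["ee_rot"])
p=[ 0.574,-0.1225,-0.028]
for a in (.1,.05,0): print(a,[proj("wrist",pt(p,*edge(a,y,t))).round(1) for y in(.11,-.11) for t in (0,.014)])
im=snapshot("wrist")[:,:,::-1];cv2.imwrite("pics/w9.png",im)
E
```

```text
time: 6.95
tool_pos: [0.5471, -0.1212, 0.1344]
ee_rot: [-1.57, -0.0, 1.545]
wrist_force: [-1.1, -0.2, -0.6]
width: 0.0004
[ 0.5471 -0.1212  0.1344] [-1.0598 -0.1658 -0.6303] [-1.5704 -0.0004  1.5454]
0.1 [array([453.3, 192. ]), array([468.5, 201.9]), array([ 51.7, 191.5]), array([ 36.4, 201.3])]
0.05 [array([445., 187.]), array([459.2, 194.9]), array([ 60. , 186.5]), array([ 45.8, 194.3])]
0 [array([437.3, 183.1]), array([450.5, 189.2]), array([ 67.8, 182.6]), array([ 54.5, 188.6])]
```

View pics/w9.png

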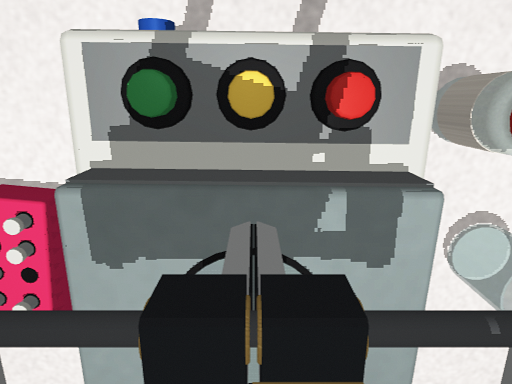

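```bash
python3 -m creep '[{"slide":[0,1,0],"roll":0,"grip":1},{"slide":[0,2,0],"roll":0,"grip":1},{"slide":[0,2,0],"roll":0,"grip":1},{"slide":[0,2,0],"roll":0,"grip":1}]'; python3 -m creep '[{"slide":[0,1,0],"roll":0,"grip":1},{"slide":[0,2,0],"roll":0,"grip":1},{"slide":[0,2,0],"roll":0,"grip":1},{"slide":[0,2,0],"roll":0,"grip":1}]'
```

```text
time: 7.33
tool_pos: [0.5473, -0.1213, 0.133]
ee_rot: [-1.571, -0.0, 1.545]
wrist_force: [0.1, -0.7, 1.1]
width: 0.0005
time: 7.67
tool_pos: [0.5472, -0.1213, 0.1315]
ee_rot: [-1.571, 0.0, 1.545]
wrist_force: [-1.2, 0.9, 3.5]
width: 0.0005
```

```bash
python3 -m creep '[{"slide":[0,1,0],"roll":0,"grip":1},{"slide":[0,1.5,0],"roll":0,"grip":1},{"slide":[0,1.5,0],"roll":0,"grip":1},{"slide":[0,1.5,0],"roll":0,"grip":1}]'; python3 -m creep '[{"slide":[0,0.7,0],"roll":0,"grip":1},{"slide":[0,1.5,0],"roll":0,"grip":1},{"slide":[0,1.5,0],"roll":0,"grip":1},{"slide":[0,1.5,0],"roll":0,"grip":1}]'
```

```text
time: 8.0
tool_pos: [0.5472, -0.1214, 0.1307]
ee_rot: [-1.572, 0.0, 1.545]
wrist_force: [-1.4, 0.1, 6.1]
width: 0.0001
time: 8.33
tool_pos: [0.5472, -0.1214, 0.1299]
ee_rot: [-1.572, 0.001, 1.545]
wrist_force: [-3.4, 0.5, 8.8]
width: 0.0005
```

```bash
python3 -m creep '[{"slide":[0,-3,0],"roll":0,"grip":1},{"slide":[0,-8,0],"roll":0,"grip":1},{"slide":[0,-18,0],"roll":0,"grip":1},{"slide":[0,-35,0],"roll":0,"grip":1},{"slide":[0,-60,0],"roll":0,"grip":1},{"slide":[0,-75,0],"roll":0,"grip":1},{"slide":[0,-80,0],"roll":0,"grip":1},{"slide":[0,-80,0],"roll":0,"grip":1},{"slide":[0,-80,0],"roll":0,"grip":1}]'
python3 - <<'E'
from h import *
o=robot.get_obs();print(o["tool_pos"],o["wrist_force"],o["ee_rot"])
p=[ 0.574,-0.1225,-0.028]
for a in (.1,.05,0): print(a,[proj("wrist",pt(p,*edge(a,y,t))).round(1) for y in(.11,-.11) for t in (0,.014)],(3*(proj("scene",pt(p,*edge(a,-.11)))-[100,150])).round(0))
im=snapshot("wrist")[:,:,::-1];cv2.imwrite("pics/w10.png",im)
hsv=cv2.cvtColor(im,cv2.COLOR_BGR2HSV)
for name,lo,hi in [("red",(0,180,60),(6,255,255)),("yel",(15,150,80),(35,255,255)),("grn",(50,120,40),(85,255,255))]:
    m=cv2.inRange(hsv,lo,hi); k,l,s,cc=cv2.connectedComponentsWithStats(m)
    for i in range(1,k):
        if s[i,4]>200: print(name,cc[i],s[i],atz("wrist",*cc[i],.130))
im=snapshot("scene")[:,:,::-1]
cv2.imwrite("pics/s10.png",cv2.resize(im[150:340,100:300],None,fx=3,fy=3,interpolation=cv2.INTER_CUBIC))
E
```

```text
time: 9.08
tool_pos: [0.547, -0.1212, 0.2072]
ee_rot: [-1.57, -0.0, 1.545]
wrist_force: [-0.1, 0.2, -0.5]
width: 0.0007
[ 0.547  -0.1212  0.2072] [-0.1326  0.1849 -0.484 ] [-1.57   -0.0004  1.5454]
0.1 [array([398.3, 166.6]), array([406.1, 172.2]), array([107.1, 166.2]), array([ 99.2, 171.8])] [119. 366.]
0.05 [array([393.9, 163.7]), array([401.4, 168.1]), array([111.5, 163.3]), array([104. , 167.7])] [120. 371.]
0 [array([389.7, 161.5]), array([396.8, 164.7]), array([115.7, 161.1]), array([108.6, 164.3])] [121. 376.]
red [325.3602  96.1963] [ 307   79   37   36 1019] [ 0.4696 -0.062   0.13  ]
red [482.9938 111.2084] [ 450   79   62   65 3411] [0.4845 0.0644 0.13  ]
yel [251.2735  95.2374] [234  78  35  36 969] [ 0.4673 -0.1206  0.13  ]
grn [177.2187  94.34  ] [ 159   77   38   36 1047] [ 0.4651 -0.179   0.13  ]
```

View pics/w10.png

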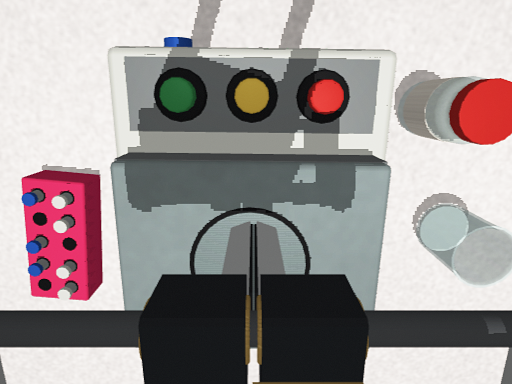

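View pics/s10.png

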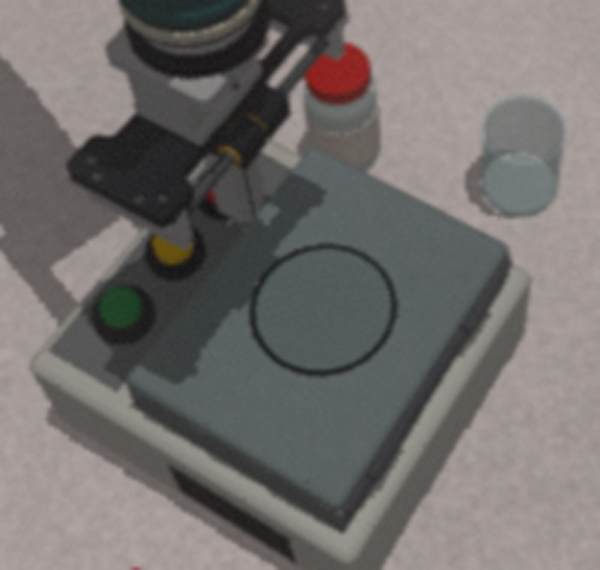

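```bash
python3 - <<'E'
from h import *
o=robot.get_obs();t=o["tool_pos"];print(t)
f=lambda P:(3*(proj("scene",P)-[100,150])).round(0)
print("tcp",f(t),"tcp+22",f(t+[0,0,.022]),"grasp",f(t+[0,0,.019]))
for s in(-1,1): print("body end bottom",f(t+[0,s*.088,.097]),f(t+[-.037,s*.088,.097]),f(t+[.037,s*.088,.097]))
im=snapshot("scene")[:,:,::-1]
cv2.imwrite("pics/s11.png",cv2.resize(im[140:250,110:230],None,fx=5,fy=5,interpolation=cv2.INTER_CUBIC))
g=lambda P:(5*(proj("scene",P)-[110,140])).round(0)
print("in s11: tcp",g(t),"tcp+22",g(t+[0,0,.022]),[g(t+[0,s*.088,.097]) for s in(-1,1)])
E
```

```text
[ 0.5464 -0.121   0.2061]
tcp [244. 227.] tcp+22 [240. 210.] grasp [240. 212.]
body end bottom [135. 256.] [ 83. 229.] [190. 284.]
body end bottom [302.  44.] [253.  22.] [352.  66.]
in s11: tcp [357. 429.] tcp+22 [349. 400.] [array([176., 477.]), array([454., 123.])]
```

View pics/s11.png

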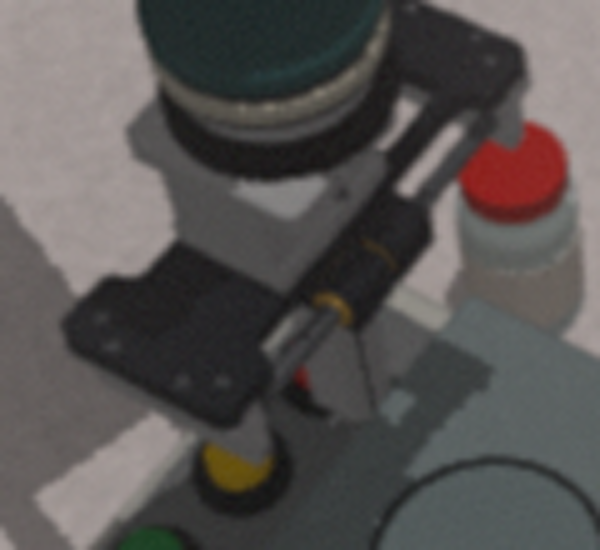

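```bash
python3 - <<'E'
from h import *
from scipy.optimize import fsolve
t=np.array([.5464,-.121,.2061])
f=lambda P,s,ox,oy:s*(proj("scene",P)-[ox,oy])
L=np.array([245,462])/5+[110,140]; R=np.array([518,143])/5+[110,140]
from scipy.optimize import least_squares
s=least_squares(lambda q:np.r_[proj("scene",t+[q[0],-q[1],q[2]])-L,proj("scene",t+[q[0],q[1],q[2]])-R],[0.03,.09,.1]);print("post e,half,h",s.x,s.fun)
t7=np.array([.5478,-.1212,.1609]); print("s7 tcp",f(t7,3,100,150), f(t7+[0,0,.022],3,100,150))
# where is lid surface under the tip at a=.2
im=cv2.imread("pics/s7.png"); cv2.imwrite("pics/s7z.png",cv2.resize(im[180:400,80:340],None,fx=2.6,fy=2.6,interpolation=cv2.INTER_CUBIC))
print((f(t7,3,100,150)-[80,180])*2.6,(f(t7+[0,0,.022],3,100,150)-[80,180])*2.6)
E
```

```text
post e,half,h [0.0304 0.0802 0.1158] [ 1.8071  1.3754 -2.0187 -1.5365]
s7 tcp [253.63   262.2201] [249.7596 246.0859]
[451.438  213.7722] [441.375  171.8233]
```

View pics/s7z.png

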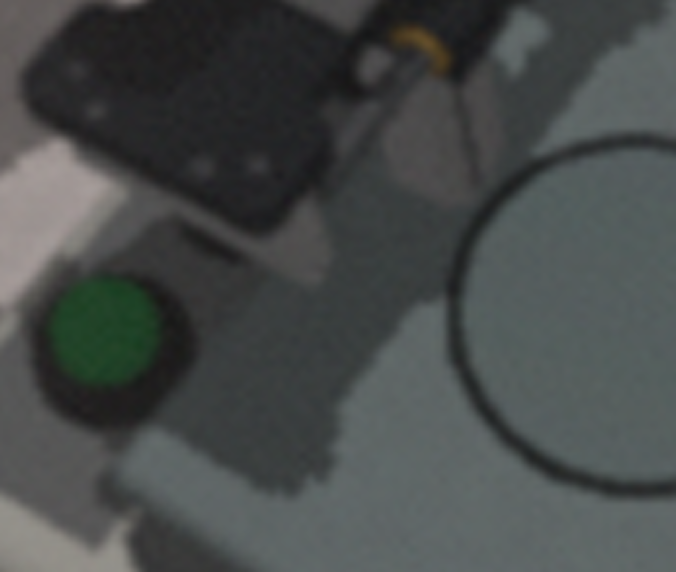

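```bash
python3 - <<'E'
from h import *
o=robot.get_obs();t=o["tool_pos"];print(t)
im=cv2.imread("pics/w10.png");print(proj("wrist",t))
cv2.imwrite("pics/w10z.png",cv2.resize(im[200:290,200:310],None,fx=5,fy=5,interpolation=cv2.INTER_CUBIC))
for dz in (0,.01,.0215):
  for v in (222,224,226): print(dz,v,(atz("wrist",253.5,v,t[2]+dz)-t)*1000)
  print([ (atz("wrist",u,224,t[2]+dz)-t)[1]*1000 for u in (235,250,257,272)])
E
```

```text
[ 0.5464 -0.121   0.2061]
[253.4928 223.7711]
0 222 [-1.1895  0.0356  0.    ]
0 224 [0.1541 0.0006 0.    ]
0 226 [ 1.5021 -0.0346  0.    ]
[np.float64(-11.706543381714493), np.float64(-2.2144339005894658), np.float64(2.215615309610702), np.float64(11.70943114401786)]
0.01 222 [-4.8849  0.1069 10.    ]
0.01 224 [-3.6079  0.0737 10.    ]
0.01 226 [-2.3268  0.0403 10.    ]
[np.float64(-11.053178859887284), np.float64(-2.031546061077111), np.float64(2.1789276312625674), np.float64(11.202182207904837)]
0.0215 222 [-9.1347  0.189  21.5   ]
0.0215 224 [-7.9343  0.1577 21.5   ]
0.0215 226 [-6.73    0.1263 21.5   ]
[np.float64(-10.301809659785985), np.float64(-1.821225045637892), np.float64(2.1367368011622063), np.float64(10.618845931374867)]
```

View pics/w10z.png

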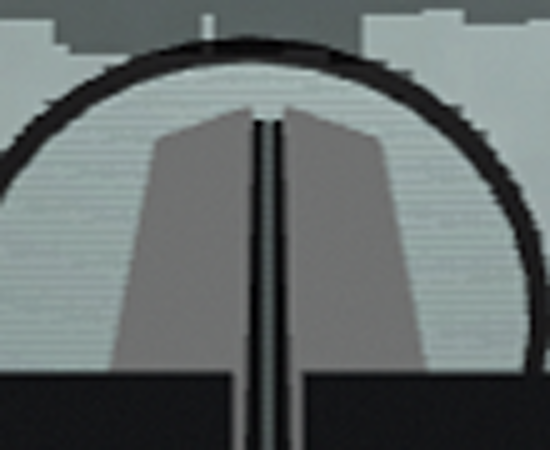

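The tip geometry now agrees: the wrist ray and the seal contact both put the real tip bottom about 21 mm above the reported TCP. The lid reads shut in both views (scene corner at (133,378) against 376 modelled). Next I move over the green key.

```bash
python3 -m creep '[{"slide":[-15,0,20],"roll":0,"grip":1},{"slide":[-38,0,48],"roll":0,"grip":1},{"slide":[-55,0,70],"roll":0,"grip":1},{"slide":[-61,0,78],"roll":0,"grip":1},{"slide":[-61,20,78],"roll":0,"grip":1},{"slide":[-61,40,78],"roll":0,"grip":1},{"slide":[-61,60,78],"roll":0,"grip":1},{"slide":[-61,70,78],"roll":0,"grip":1},{"slide":[-61,70,78],"roll":0,"grip":1},{"slide":[-61,70,78],"roll":0,"grip":1}]'
python3 - <<'E'
from h import *
o=robot.get_obs();t=o["tool_pos"];print(t,o["wrist_force"])
for n in ("wrist","top","scene"):
    im=snapshot(n)[:,:,::-1]; cv2.imwrite(f"pics/{n}12.png",im)
im=cv2.imread("pics/scene12.png"); cv2.imwrite("pics/s12.png",cv2.resize(im[150:300,70:220],None,fx=4,fy=4,interpolation=cv2.INTER_CUBIC))
g=lambda P:(4*(proj("scene",P)-[70,150])).round(0)
print(g(t),g(t+[0,0,.0215]),g(t+[.008,-.0125,.0215]))
E
```

```text
time: 10.07
tool_pos: [0.4675, -0.1799, 0.1374]
ee_rot: [-1.569, -0.001, 1.546]
wrist_force: [0.6, 0.3, 0.3]
width: 0.0007
[ 0.4675 -0.1799  0.1374] [0.5844 0.2866 0.27  ]
[273. 394.] [264. 374.] [262. 400.]
```

View pics/wrist12.png

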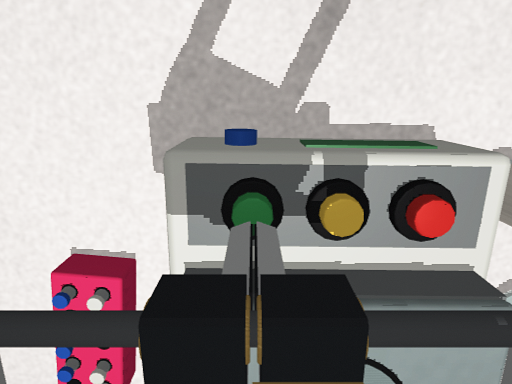

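View pics/s12.png

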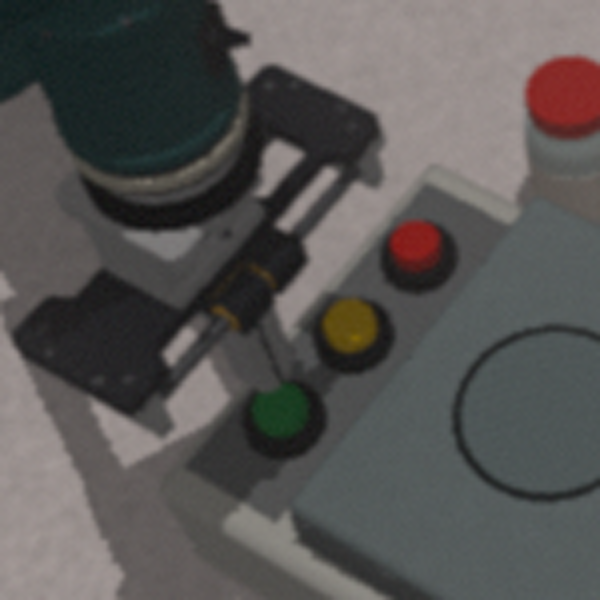

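View pics/top12.png

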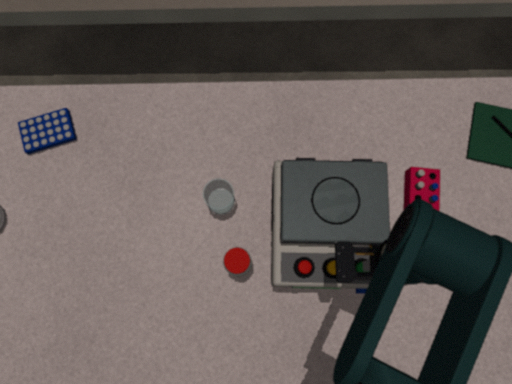

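```bash
python3 -m creep '[{"slide":[0,4,0],"roll":0,"grip":1},{"slide":[0,8,0],"roll":0,"grip":1},{"slide":[0,10,0],"roll":0,"grip":1},{"slide":[0,10,0],"roll":0,"grip":1}]';python3 -m creep '[{"slide":[0,4,0],"roll":0,"grip":1},{"slide":[0,8,0],"roll":0,"grip":1},{"slide":[0,10,0],"roll":0,"grip":1},{"slide":[0,10,0],"roll":0,"grip":1}]'
python3 - <<'E'
from h import *
o=robot.get_obs();t=o["tool_pos"];print(t,o["wrist_force"])
for n in ("wrist","scene"):
    im=snapshot(n)[:,:,::-1]; cv2.imwrite(f"pics/{n}13.png",im)
a=cv2.imread("pics/scene13.png")[200:280,90:190];b=cv2.imread("pics/wrist13.png")[160:260,170:295]
cv2.imwrite("pics/c13.png",np.hstack([cv2.resize(a,(400,320),interpolation=cv2.INTER_CUBIC),cv2.resize(b,(400,320),interpolation=cv2.INTER_CUBIC)]))
E
```

```text
time: 10.55
tool_pos: [0.4673, -0.1801, 0.1273]
ee_rot: [-1.57, -0.001, 1.545]
wrist_force: [-1.1, 0.6, 0.3]
width: 0.0007
time: 10.88
tool_pos: [0.4672, -0.18, 0.1171]
ee_rot: [-1.57, -0.001, 1.545]
wrist_force: [0.0, 0.1, -0.3]
width: 0.0003
[ 0.4672 -0.18    0.1171] [ 0.0045  0.1447 -0.3126]
```

View pics/c13.png

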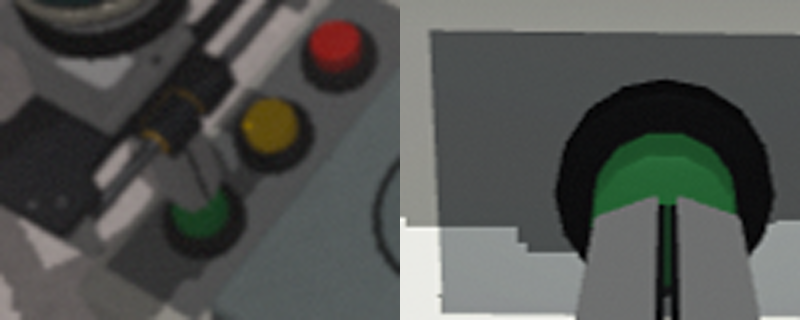

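```bash
python3 -m creep '[{"slide":[0,3,0],"roll":0,"grip":1},{"slide":[0,6,0],"roll":0,"grip":1},{"slide":[0,6,0],"roll":0,"grip":1},{"slide":[0,6,0],"roll":0,"grip":1}]';python3 -m creep '[{"slide":[0,1,0],"roll":0,"grip":1},{"slide":[0,2,0],"roll":0,"grip":1},{"slide":[0,3,0],"roll":0,"grip":1},{"slide":[0,3,0],"roll":0,"grip":1},{"slide":[0,3,0],"roll":0,"grip":1}]'
```

```text
time: 11.32
tool_pos: [0.4674, -0.1802, 0.1116]
ee_rot: [-1.57, -0.0, 1.545]
wrist_force: [-0.1, 0.6, 0.7]
width: 0.0008
time: 11.73
tool_pos: [0.4676, -0.1802, 0.1089]
ee_rot: [-1.571, -0.0, 1.545]
wrist_force: [-0.5, -0.5, 0.3]
width: 0.0004
```

```bash
python3 -m creep '[{"slide":[0,1,0],"roll":0,"grip":1},{"slide":[0,2,0],"roll":0,"grip":1},{"slide":[0,2,0],"roll":0,"grip":1},{"slide":[0,2,0],"roll":0,"grip":1}]';python3 -m creep '[{"slide":[0,1,0],"roll":0,"grip":1},{"slide":[0,2,0],"roll":0,"grip":1},{"slide":[0,2,0],"roll":0,"grip":1},{"slide":[0,2,0],"roll":0,"grip":1}]'
```

```text
time: 12.07
tool_pos: [0.4678, -0.1804, 0.1076]
ee_rot: [-1.571, 0.0, 1.545]
wrist_force: [-1.1, -0.0, 3.0]
width: 0.0002
time: 12.4
tool_pos: [0.4678, -0.1804, 0.1053]
ee_rot: [-1.571, 0.0, 1.545]
wrist_force: [-1.9, 0.7, 4.2]
width: 0.0006
```

```bash
python3 -m creep '[{"slide":[0,1,0],"roll":0,"grip":1},{"slide":[0,2,0],"roll":0,"grip":1},{"slide":[0,3,0],"roll":0,"grip":1},{"slide":[0,3,0],"roll":0,"grip":1},{"slide":[0,3,0],"roll":0,"grip":1}]';python3 -m creep '[{"slide":[0,1,0],"roll":0,"grip":1},{"slide":[0,2,0],"roll":0,"grip":1},{"slide":[0,2,0],"roll":0,"grip":1},{"slide":[0,2,0],"roll":0,"grip":1}]'
python3 - <<'E'
from h import *
for n in ("wrist","scene"):
    im=snapshot(n)[:,:,::-1]; cv2.imwrite(f"pics/{n}14.png",im)
a=cv2.imread("pics/scene14.png")[200:280,90:190];b=cv2.imread("pics/wrist14.png")[160:260,170:295]
cv2.imwrite("pics/c14.png",np.hstack([cv2.resize(a,(400,320),interpolation=cv2.INTER_CUBIC),cv2.resize(b,(400,320),interpolation=cv2.INTER_CUBIC)]))
E
```

```text
time: 12.82
tool_pos: [0.4679, -0.1804, 0.1027]
ee_rot: [-1.572, 0.0, 1.545]
wrist_force: [-1.9, 0.5, 6.7]
width: 0.0004
time: 13.15
tool_pos: [0.4679, -0.1804, 0.101]
ee_rot: [-1.572, 0.0, 1.545]
wrist_force: [-2.5, 1.0, 8.3]
width: 0.0004
```

View pics/c14.png

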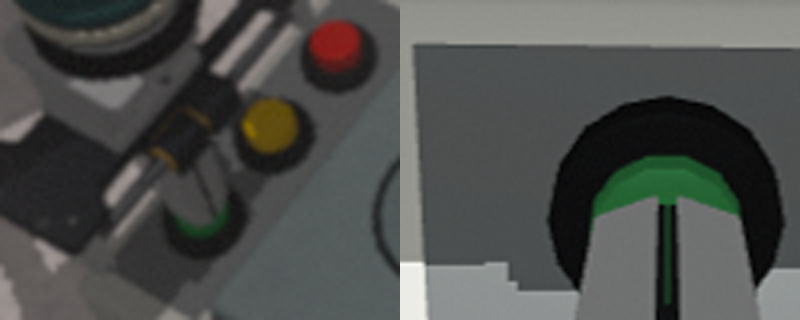

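The key is about 7 mm down at 8.3 N, with the fingertips on green only. Now I release straight up and withdraw.

```bash
python3 -m creep '[{"slide":[0,-3,0],"roll":0,"grip":1},{"slide":[0,-7,0],"roll":0,"grip":1},{"slide":[0,-12,0],"roll":0,"grip":1},{"slide":[0,-22,0],"roll":0,"grip":1},{"slide":[0,-40,0],"roll":0,"grip":1},{"slide":[0,-65,0],"roll":0,"grip":1},{"slide":[0,-95,0],"roll":0,"grip":1},{"slide":[0,-125,0],"roll":0,"grip":1},{"slide":[0,-150,20],"roll":0,"grip":1},{"slide":[0,-165,50],"roll":0,"grip":1},{"slide":[0,-170,80],"roll":0,"grip":1},{"slide":[0,-170,100],"roll":0,"grip":1},{"slide":[0,-170,110],"roll":0,"grip":1},{"slide":[0,-170,110],"roll":0,"grip":1},{"slide":[0,-170,110],"roll":0,"grip":1}]'
python3 - <<'E'
from h import *
o=robot.get_obs();t=o["tool_pos"];print(t,o["wrist_force"])
for n in ("wrist","scene","top"):
    im=snapshot(n)[:,:,::-1]; cv2.imwrite(f"pics/{n}15.png",im)
    hsv=cv2.cvtColor(im,cv2.COLOR_BGR2HSV)
    for name,lo,hi in [("red",(0,180,60),(6,255,255)),("yel",(15,150,80),(35,255,255)),("grn",(50,120,40),(85,255,255))]:
        m=cv2.inRange(hsv,lo,hi); k,l,s,cc=cv2.connectedComponentsWithStats(m)
        for i in range(1,k):
            if s[i,4]>40: print(n,name,cc[i],s[i])
a=cv2.imread("pics/scene15.png")[130:384,80:320];b=cv2.imread("pics/top15.png")[110:310,190:450]
cv2.imwrite("pics/c15.png",np.hstack([cv2.resize(a,(400,420)),cv2.resize(b,(400,420))]))
p=[ 0.574,-0.1225,-0.028]
print([(a,proj("scene",pt(p,*edge(a,-.11))).round(1),proj("scene",pt(p,*edge(a,.11))).round(1)) for a in (.1,.05,0)])
E
```

```text
time: 14.5
tool_pos: [0.3579, -0.1775, 0.2696]
ee_rot: [-1.571, -0.0, 1.545]
wrist_force: [-0.1, -1.1, -0.5]
width: 0.0005
[ 0.3579 -0.1775  0.2696] [-0.1257 -1.1327 -0.4954]
wrist red [474.1603 272.7515] [ 448  250   53   47 1871]
wrist red [358.5854 267.8931] [346 255  27  27 533]
wrist yel [305.7441 265.4366] [294 255  25  20 426]
wrist yel [246.8947 345.7544] [246 330   3  33  57]
wrist grn [318.6111 212.0926] [294 212  49   2  54]
wrist grn [253.1429 268.5893] [252 259   3  22  56]
scene red [211.8537 172.9317] [203 165  19  16 205]
scene red [173.2051 209.9872] [168 206  11   9  78]
scene yel [157.0625 230.3828] [151 225  13  12 128]
scene grn [139.408 251.352] [133 246  14  12 125]
top red [236.5833 260.3801] [225 248  25  26 492]
top red [304.4681 266.539 ] [298 260  14  14 141]
top yel [333.8929 267.1714] [328 261  13  13 140]
top grn [490.8938 135.5912] [ 469  103   43   63 1874]
top grn [363.2365 267.9257] [357 261  14  14 148]
[(0.1, array([139.6, 272.1]), array([202.8, 192.1])), (0.05, array([140. , 273.7]), array([202.7, 194. ])), (0, array([140.5, 275.3]), array([202.6, 196.1]))]
```

View pics/c15.png

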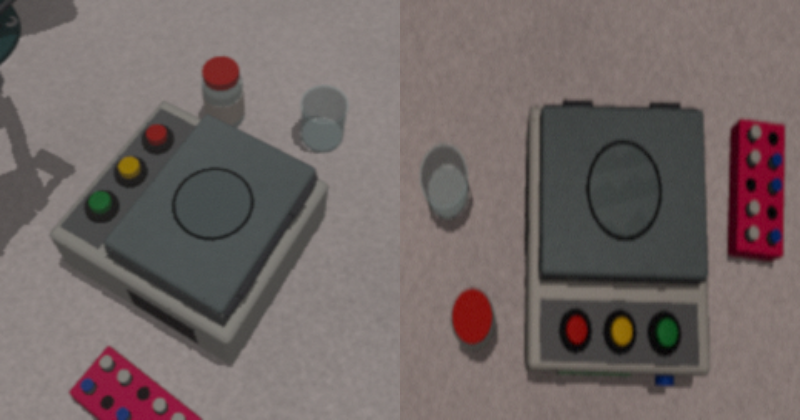

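View pics/wrist15.png

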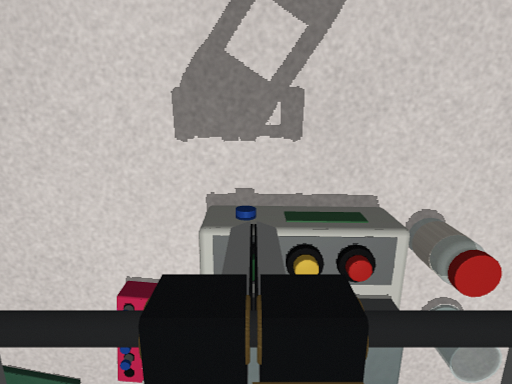

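```bash
python3 - <<'E'
from h import *
im=cv2.imread("pics/top15.png"); p=[.574,-.1225,-.028]
for a in (.1,.05,.02,0): print(a,[proj("top",pt(p,*edge(a,y,t))).round(1) for y in (.11,-.11) for t in(0,.014)])
cv2.imwrite("pics/t15.png",cv2.resize(im[225:295,265:400],None,fx=5.5,fy=5.5,interpolation=cv2.INTER_CUBIC))
im=cv2.imread("pics/scene15.png")
cv2.imwrite("pics/s15.png",cv2.resize(im[180:350,100:290],None,fx=3.4,fy=3.4,interpolation=cv2.INTER_CUBIC))
E
```

```text
0.1 [array([280.2, 239.9]), array([280.7, 238.4]), array([390.2, 241.2]), array([392.4, 239.8])]
0.05 [array([279.9, 240.7]), array([280.4, 239.5]), array([388.9, 242. ]), array([391. , 240.9])]
0.02 [array([279.8, 241. ]), array([280.2, 240.1]), array([388.1, 242.4]), array([390.3, 241.5])]
0 [array([279.7, 241.2]), array([280.1, 240.5]), array([387.6, 242.6]), array([389.7, 241.8])]
```

View pics/t15.png

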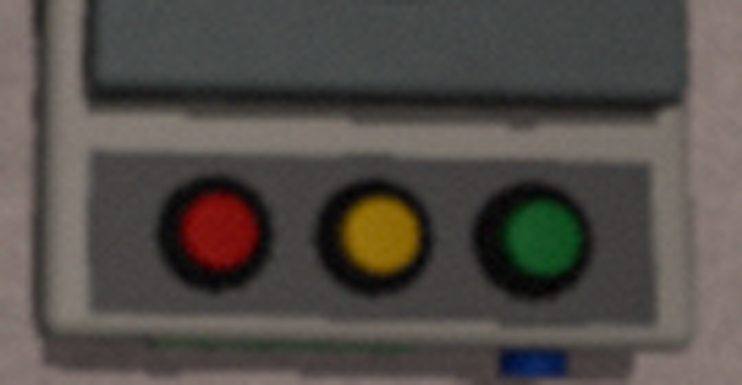

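View pics/s15.png

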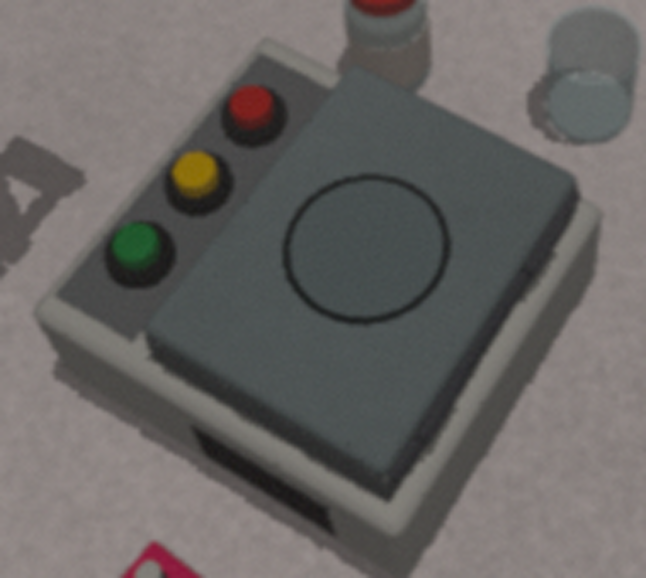

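Final views: the lid lies level on the rim, with its front edge at top row about 242 (241–243 modelled for angle 0). The green key is back at its starting pixels, (363,268) in top and (139,251) in scene. The bottle, red and yellow centroids are also unchanged.

```bash
python3 - <<'E'
from h import *
a=cv2.imread("pics/top0.png");b=cv2.imread("pics/top15.png")
for n,(x0,y0,x1,y1) in {"rack":(402,160,445,240),"beaker":(200,175,240,220),"bottle":(220,242,255,280)}.items():
    print(n,cv2.phaseCorrelate(np.float32(cv2.cvtColor(a[y0:y1,x0:x1],6)),np.float32(cv2.cvtColor(b[y0:y1,x0:x1],6))))
from bench import ticket
print(ticket.close_job())
E
```

```text
rack ((0.35736845423584285, -0.09482307916844945), 0.9225432300567626)
beaker ((0.23669932072898092, 0.4683251554196204), 0.9536137612660726)
bottle ((-0.027966843148902853, 0.10223059698177295), 0.9879731006092496)
the job is handed in; nothing more can be done
None
```

I pushed the lid shut with the closed fingertips, then pressed the green key and withdrew the arm clear. The job was handed in at about 15 s of robot time; no verdict was reported.

- **Lid:** it was pressed about 2 mm into the seal with 9 N. Afterwards both fixed cameras showed it lying level on the rim.
- **Start key:** it was pressed about 7 mm down at about 8 N, with the fingertips touching only the green key. It is back at its starting position in the images.
- **Left alone:** the red and yellow keys, bottle, beaker and rack show less than half a pixel of shift from the first pictures. All wrist forces stayed under about 10 N.

**One disagreement:** contact came with the reported TCP about 22 mm lower than the given heights say, at both the lid seal and the key. The camera views fit the real fingertips sitting that far above the reported TCP. I therefore went by force and pictures there, not by the TCP height. The lid was judged shut from the images and the seal force, since there is no direct reading of its angle.

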